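Feel out the sound card guide

ROBOT

A 7-joint arm with a two-finger parallel gripper is mounted at the origin on the work surface. World frame = base frame: x ahead of the robot, y to its left, z up, the work surface at z = 0. Lengths are in m, angles in rad, forces in N, time in s.
With the tool pointing down it reaches from about 0.4 to 0.925 m from the base axis. Payload 5.6 kg.
Tool frame: the origin (TCP) lies between the finger pads; the fingertips stand 11 mm ahead of it and the grasp point (between the pads) lies 8 mm behind it (env.tips_ahead is the distance from the TCP to the fingertips, in m); z points along the fingers, y is the line along which they close (so a half turn about z gives the same grasp; the last joint's range is limited). The gripper opens to 85 mm and grips with 20 to 120 N. Pads are 22 mm wide; open, the fingers measure 114 mm over their backs; the gripper's body (76 mm by 85 mm) begins 54 mm behind the grasp point. The pads swing forward as they close: fully open they stand 13 mm farther back than shut.
Start: joints at [-1.216, 0.468, -0.012, 1.603, 0.006, 1.071, -0.056], TCP at [0.252, 0.599, 0.216] pointing down, gripper open.
Joint ranges: [-2.53, 2.53], [-0.31, 2.02], [-1.57, 1.55], [0.28, 2.44], [-1.29, 4.43], [0.15, 1.84], [-2.92, 2.92]. Speed limits (rad/s): [2.57, 2.57, 3.14, 3.14, 3.14, 3.14, 3.14].

INTERFACE

Orientations are given as [roll, pitch, yaw] about the fixed x, y, z axes, in that order (R = Rz(yaw) Ry(pitch) Rx(roll)).
In Python, from cell import env gives the robot as it stands.
- The arm moves only by the shell command python3 -m jog 'ROWS' [OPENING] [FORCE]. ROWS is text: rows parted by semicolons, each of 6 numbers parted by spaces: the shift along the tool's x, y, z scaled (see below), then the turn, a rotation vector about the tool's x, y, z scaled (see below). In form: dx dy dz ax ay az; .... A call has 1 to 12 rows; each row is the pose to reach, as a shift and turn from the pose commanded when the call began, along the tool's axes at that moment; what a row does not reach only later rows make up. The controller multiplies each number of a shift by 10 cm and each number of a turn by 90 degrees. A row lasts 1/12 s, in which the tool goes at most 41.7 mm and 7.16 degrees, less where a joint would pass 70% of its speed; a pose out of reach is approached as far as the arm can. A call with a number of a shift or a turn outside -1 to 1 is refused whole. A call with a gripper value outside its range is refused whole. OPENING is the opening, from -1 (shut) to 1 (fully open), so that 0 is half open, set as the call begins (- or left out, the last holds). The fingers move at their own pace and stop on an object; FORCE is the grip in N (left out, the last holds). Time passes only in rows, so rows that repeat a pose let the fingers close. It gives the time, the measured TCP pose, the force, the opening and the grip force at its end, in the units of the state.
- env.observe(): the state, without advancing time (a new reading comes with each control period).
- env.camera(name): name is "scene" or "top"; returns (picture, depth): 420x560x3 uint8, red, green, blue; 420x560 float32, m along the optical axis (not along the pixel's ray), 0 where there is no reading.
- env.camera_params(name): a dict with "vfov" (degrees; the focal length in pixels is half the picture's height over the tangent of half this angle, whatever the lens; pixels are square), "cx", "cy" (the principal point, pixels), "k1" (the pictures are not rectified: a ray, as slopes to the right and down, at radius r is drawn at 1 + k1 r^2 times it, then the intrinsics apply), "camera_from_world" (4x4, takes a point from world to camera coordinates). Camera axes: x right, y up, looking along -z (the intrinsics and any distortion apply to the point x, -y, -z); pixel columns grow to the right and rows downward; lengths in m; the calibration is good to about 2 mm. A picture is of the moment at which its call begins. camera_params takes no time and is no camera call.
- env.hand_in(): hands the job in; it is judged then, once.
Trained networks look in the newest picture that a camera, given by its name, has taken for a name from the list of things; names that differ only in an ending like _2 or _b are one class to them, and where a whole thing is asked for, a point or a joint stands for the part that bears it (a point fixed in the world has none). Each returns a list of dicts, best first, with "score" (0 to 1); they miss things now and then, are a little off and sometimes report something else, mostly with a low value. They report only what shows in the picture. A call takes as long as a camera call.
- env.spot_in(camera, query): "at" ([x, y, z] in m, in the coordinates of the camera as it stood for that picture, good to about 4 mm: the middle of the surface that is visible of it).
The state is a dict: "clock": time; "joint_positions": joint angles; "qd": joint speeds; "joint_efforts": joint torques, N m; "tool_pos": TCP position; "tcp_rot": TCP orientation; "ft_force": force on the tool from outside, world axes, zero at the start; "torque": the same for the moment, N m; "opening": finger opening in m; "gripper_force": force on a finger pad.
Only numpy, scipy, OpenCV 4.12 (cv2) and the standard library are available. Lean on these libraries where they do the work, as an engineer would, in place of code of your own. Each camera call takes 0.05 s, during which the arm holds its last target. There are 200 camera calls.

TASK

Take the flat-handled feeler gauge from the wooden rack and slide its blade into the slots of the amplifier's sloped face to find the one card guide that still grips: in the others the blade either drops in loose or is stopped part-way. Leave the feeler pushed fully home, and let go of, in the slot that drags; do not disturb the other gauge, the solder spool stand, the capacitor or the screwdriver.

Things in the scene. Friction and masses are not known exactly. Their poses are not given: they have to be found in the camera images.
- feeler: Feeler gauge: steel blade 30 mm wide (x), 4 mm thick (y), 55 mm long, under a plain flat aluminium bar handle 36 (x) by 16 (y) by 65 mm long; about 120 g. Origin at the shoulder where blade and handle meet; z runs up the handle, the blade along -z. Starts upright in one of the rack's slots, shoulder on the rack's top, 60 mm above the bench. Half a turn about z makes no difference.
- knob_gauge: The other gauge in the rack, not wanted: like the feeler but with a round disc and ball knob (48 mm tall, ball 24 mm wide) for a handle. Origin at the underside of the disc, on the rack's top. Stays where it is.
- rack: Fixed block of pale wood, 64 mm (x) by 136 mm (y) by 60 mm tall, with two slots in its top at y = +36 and -36 mm, each 36 mm along x and 8 mm along y, right through. Origin at the centre of its underside. Which gauge stands in which slot varies; their thickness lies along the rack's y.
- chassis: Fixed open aluminium amplifier chassis, 230 mm wide (y). Origin on the bench under the middle of its sloped face (66 mm up the slope by 226 mm wide), which looks up and towards its -x, the normal leaning 25 degrees from vertical towards -x. Nothing stands above the face; behind it (x 40 to 230 mm) are transformer, capacitors and rear wall, up to 85 mm high.
- face (a point): Centre of the sloped face, on its surface, 112 mm above the bench. Its z is the face's outward normal, its x runs up the slope, its y along the row of slots. A blade goes in along -z of this frame, so the tool must lean 25 degrees.
- slot_1 (a point): Centre of the mouth of the leftmost slot, seen along the chassis's +x (y = +78 mm from the face's centre). All four slots look alike: 42 mm up the slope by 10 mm along y, at right angles to the face, deep enough for the whole blade, whose thickness goes along y. Under the four slots lie four guides; which lies under which varies.
- slot_2 (a point): The same for the second slot from the left (y = +26 mm). The sound guide, under one of the slots: two sprung pads, 1 mm apart at rest, nip the blade once its tip is 22 to 29 mm below the face and from there to home, each pressing 4 to 5 N; pushing in takes some 5 to 15 N at the nip and then 4 to 8 N of steady drag.
- slot_3 (a point): The same for the third slot (y = -26 mm). The worn guides, under two of the slots: the blade meets nothing until its shoulder lands on the face.
- slot_4 (a point): The same for the rightmost slot (y = -78 mm). The blocked guide, under one of the slots: the blade is stopped hard 24 mm below the face.
- spool_stand: Bystander: loose solder spool on an upright rod, 133 mm tall, foot 68 mm across; origin under its foot.
- capacitor: Bystander: loose black capacitor can 52 mm across and 95 mm tall, standing beyond the rack; origin under its base.
- screwdriver: Bystander: loose screwdriver 170 mm long lying on the bench in front of the chassis, along its own x.

How it is judged:
At the end, for the whole second after the job is handed in: The feeler stands in a slot of the sloped face with its shoulder within 5 mm of the face and its length within 7 degrees of the face's normal, at rest, and is nipped there by the guide (contact forces on it total more than 7 N, which only the guide with the sprung pads gives) (z of feeler in the frame of face between -0.004 and 0.005 m and x of feeler in the frame of face between -0.012 and 0.012 m and angle between the z axis of feeler and the z axis of face, either way round below 0.12 rad and contact force between feeler and anything else above 7 N and linear speed of feeler below 0.02 m/s); the robot touches nothing.
It fails at once if the other gauge is moved more than 20 mm (distance of knob_gauge from where it was at the start of the episode above 0.02 m).
It fails at once if the spool stand is moved more than 20 mm (distance of spool_stand from where it was at the start of the episode above 0.02 m).
It fails at once if the capacitor is moved more than 20 mm (distance of capacitor from where it was at the start of the episode above 0.02 m).
It fails at once if the screwdriver is moved more than 30 mm (distance of screwdriver from where it was at the start of the episode above 0.03 m).
It also fails if it takes over 61 s, if anything falls off the work surface, if the arm or the gripper's body presses on something with over 40 N, if the wrist force passes 120 N, or if a joint passes its speed limit or range.

## Working session

There is one attempt and no reset: what is moved stays moved. The work goes in short steps, Python scripts to look and compute and a shell command to move; the robot and the scene stay as the last step left them, time stands still between calls to the robot, and variables do not carry over. Pictures are saved under pics/ and viewed, at most 10 in all, crops included, and the job is handed in when it is done.

```bash
mkdir -p pics; ls; cat > h.py <<'E'
import numpy as np, cv2
from cell import env
from scipy.spatial.transform import Rotation as R
def cloud(name):
    im,d=env.camera(name); p=env.camera_params(name)
    h,w=d.shape; f=h/2/np.tan(np.radians(p['vfov'])/2)
    K=np.array([[f,0,p['cx']],[0,f,p['cy']],[0,0,1.]])
    v,u=np.mgrid[:h,:w]
    n=cv2.undistortPoints(np.stack([u,v],-1).reshape(-1,1,2).astype(np.float64),K,np.array([p['k1'],0,0,0.])).reshape(h,w,2)
    c=np.stack([n[...,0]*d,-n[...,1]*d,-d,np.ones_like(d)],-1)
    W=(c@np.linalg.inv(p['camera_from_world']).T)[...,:3]
    W[d==0]=np.nan
    return im,W
def spot(cam,q):
    T=np.linalg.inv(env.camera_params(cam)['camera_from_world'])
    return [(round(r['score'],2),(T@np.r_[r['at'],1])[:3].round(4)) for r in env.spot_in(cam,q)]
E
python3 - <<'E'
from h import *
for n in('scene','top'):
    im,W=cloud(n); cv2.imwrite(f'pics/{n}0.png',im[...,::-1]); np.save(n+'.npy',W)
    for q in['feeler','knob_gauge','rack','chassis','spool_stand','capacitor','screwdriver']:
        print(n,q,spot(n,q)[:2])
print(env.observe())
E
```

```text
pics
scene feeler [(0.68, array([0.5986, 0.2314, 0.1022])), (0.19, array([0.6029, 0.1597, 0.0692]))]
scene knob_gauge [(0.93, array([0.6032, 0.1633, 0.0695])), (0.18, array([0.595 , 0.2318, 0.1045]))]
scene rack [(0.8, array([0.6113, 0.1945, 0.0545])), (0.34, array([ 0.7282, -0.159 ,  0.0419]))]
scene chassis [(0.77, array([ 0.7334, -0.1659,  0.0453]))]
scene spool_stand [(0.65, array([0.4162, 0.0075, 0.038 ]))]
scene capacitor [(0.89, array([0.6968, 0.2105, 0.0786]))]
scene screwdriver [(0.66, array([ 0.4801, -0.2804,  0.0246]))]
top feeler [(0.86, array([0.5832, 0.2329, 0.1248]))]
top knob_gauge []
top rack [(0.7, array([0.58  , 0.1946, 0.0621]))]
top chassis [(0.66, array([ 0.6958, -0.1699,  0.0426]))]
top spool_stand [(0.79, array([0.4102, 0.0092, 0.0855]))]
top capacitor [(0.66, array([0.675 , 0.2069, 0.0947]))]
top screwdriver [(0.57, array([ 0.4754, -0.2655,  0.0209]))]
{'clock': 0.8, 'joint_positions': array([-1.2159916 ,  0.46748432, -0.01157887,  1.6026991 ,  0.00602369,
        1.07140772, -0.05629895]), 'qd': array([-5.29580870e-04,  9.82997241e-04,  1.75656396e-03, -8.25564615e-05,
        1.45308992e-03, -6.22771482e-04, -3.25391430e-04]), 'joint_efforts': array([-1.07389336e-03, -5.32174838e+01,  2.13826977e-02, -2.51612878e+01,
        1.16093035e-02,  1.22230860e-03,  6.96779594e-06]), 'tool_pos': array([0.25186832, 0.59922596, 0.21580092]), 'tcp_rot': array([3.14155285e+00, 6.81798132e-05, 2.74371010e+00]), 'ft_force': array([0.60488398, 0.03790113, 0.45242416]), 'torque': array([ 0.01847362, -0.02622308, -0.05131482]), 'gripper_force': 0.0, 'opening': 0.08526769556195947}
```

View pics/scene0.png

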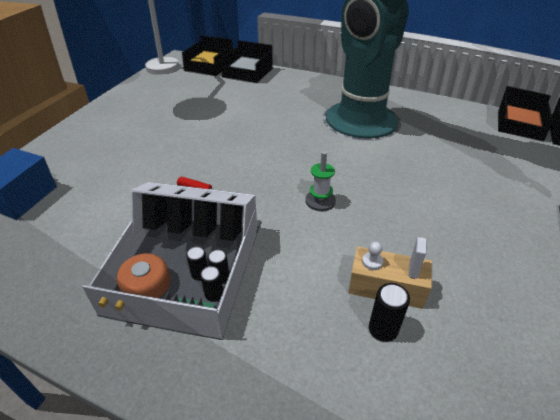

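View pics/top0.png

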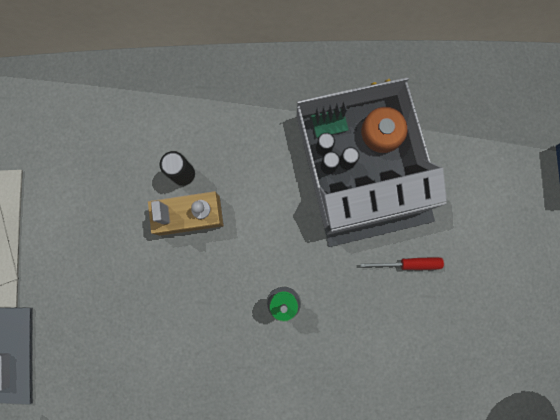

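The pictures show the feeler at (158,211) in the top view, the knob gauge at (200,209), and the four slots at (347,207), (374,200), (400,193) and (426,187). Next I'll get the metric poses.

```bash
python3 - <<'E'
from h import *
W=np.load('top.npy'); im=cv2.imread('pics/top0.png'); g=cv2.cvtColor(im,cv2.COLOR_BGR2GRAY)
# face plane
m=np.zeros(g.shape,np.uint8); cv2.fillPoly(m,[np.array([[332,196],[440,173],[442,200],[334,226]])],1)
P=W[(m>0)&(g>110)]; P=P[np.isfinite(P).all(1)]
for _ in range(4):
    c=P.mean(0); n=np.linalg.svd(P-c)[2][2]; n*=np.sign(n[2]); P=P[abs((P-c)@n)<.004]
print('normal',n.round(3),'tilt',np.degrees(np.arccos(n[2])),'yaw',np.degrees(np.arctan2(-n[1],-n[0])),'c',c.round(4))
p=env.camera_params('top'); T=np.linalg.inv(p['camera_from_world']); o=T[:3,3]
f=210/np.tan(np.radians(p['vfov'])/2); K=np.array([[f,0,p['cx']],[0,f,p['cy']],[0,0,1.]])
def ray(u,v):
    x,y=cv2.undistortPoints(np.array([[[u,v]]],float),K,np.array([p['k1'],0,0,0.]))[0,0]
    return T[:3,:3]@np.array([x,-y,-1])
dark=((g<60)&(m>0)).astype(np.uint8)
N,l,s,cc=cv2.connectedComponentsWithStats(dark)
S=[]
for i in range(1,N):
    if s[i,4]<25: continue
    d=ray(*cc[i]); q=o+d*((c-o)@n)/(d@n); S.append(q); print(s[i],cc[i],q.round(4))
S=np.array(S); S=S[np.argsort(-S[:,1])]; print('spacing',np.linalg.norm(np.diff(S,axis=0),axis=1)); d=S[-1]-S[0];print('row yaw',np.degrees(np.arctan2(d[0],-d[1])),'mean',S.mean(0))
# feeler top, rack top
for nm in('top','scene'):
    V=np.load(nm+'.npy'); 
    r=(abs(V[...,0]-.59)<.06)&(abs(V[...,1]-.2)<.09)
    a=r&(V[...,2]>.115)&(V[...,2]<.135)&(V[...,1]>.2); b=r&(abs(V[...,2]-.06)<.006)
    for k,q in(('feel',a),('rack',b)):
        X=V[q]; 
        if len(X)<5: continue
        rc=cv2.minAreaRect((X[:,:2]*1000).astype(np.float32)); print(nm,k,len(X),rc,X[:,2].mean().round(4))
print('cam',o)
E
python3 -c "
import cv2;i=cv2.imread('pics/top0.png')[185:240,140:230];cv2.imwrite('pics/c.png',cv2.resize(i,None,fx=8,fy=8))"
```

```text
normal [-0.419 -0.087  0.904] tilt 25.33258103848292 yaw 11.771289753093301 c [ 0.5945 -0.1882  0.1099]
[424 178   6  21  82] [426.48780488 187.8902439 ] [ 0.6139 -0.2649  0.1114]
[397 184   7  21  86] [399.81395349 194.13953488] [ 0.6033 -0.2137  0.1114]
[370 191   7  20  83] [373.12048193 200.5060241 ] [ 0.5926 -0.1632  0.1114]
[343 197   7  21  85] [345.91764706 207.10588235] [ 0.5816 -0.1123  0.1112]
spacing [0.05207866 0.05163059 0.05227423]
row yaw 11.922019337010385 mean [ 0.59783799 -0.18855009  0.11135969]
top feel 195 ((583.9021606445312, 235.45875549316406), (37.18838119506836, 16.656997680664062), 7.789517402648926) 0.1232
top rack 1661 ((588.2740478515625, 200.02984619140625), (65.09825134277344, 136.68545532226562), 6.927725315093994) 0.0591
scene feel 193 ((583.8375244140625, 233.98074340820312), (36.54043960571289, 16.390029907226562), 6.302775859832764) 0.1223
scene rack 1817 ((587.6043090820312, 199.64926147460938), (67.22075653076172, 135.7840576171875), 7.060327529907227) 0.0588
cam [0.47248017 0.00442369 0.91958487]
```

View pics/c.png

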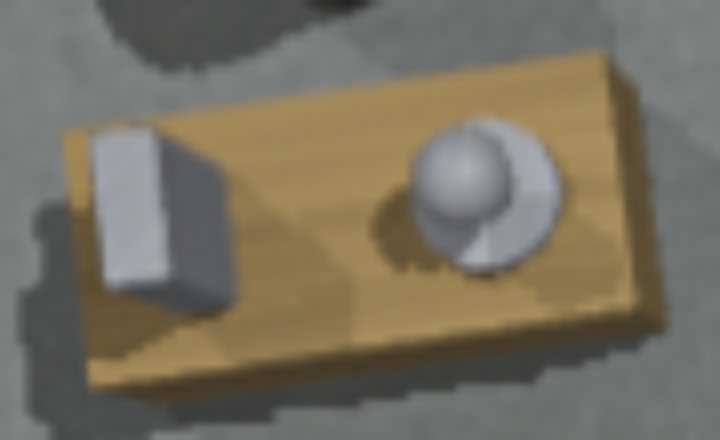

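The chassis, rack and feeler measurements all agree: slot spacing is 52 mm, face tilt 25°, and the feeler sits at (0.584, 0.235) with yaw 7°. I'll head for the feeler.

```bash
cat >> h.py <<'E'
def T_down(yaw): return R.from_euler('xyz',[np.pi,0,np.radians(yaw)])
yc=np.radians(11.85); t=np.radians(25)
FX=np.array([np.cos(yc)*np.cos(t),np.sin(yc)*np.cos(t),np.sin(t)])
FN=np.array([-np.cos(yc)*np.sin(t),-np.sin(yc)*np.sin(t),np.cos(t)])
FY=np.cross(FN,FX)
FC=np.array([.5978,-.1886,.1117])
RF=R.from_matrix(np.stack([-FX,FY,-FN],1))   # tool leaning, x down the slope
def row(p,r):
    s=env.observe(); c=R.from_euler('xyz',s['tcp_rot'])
    print('pos',s['tool_pos'].round(4),'row',(c.inv().apply(np.array(p)-s['tool_pos'])/.1).round(3),((c.inv()*r).as_rotvec()/(np.pi/2)).round(3),'f',s['ft_force'].round(1),'open',round(s['opening'],4),round(float(s['gripper_force']),1),'t',s['clock'])
def face():
    s=env.observe(); d=s['tool_pos']-FC; c=R.from_euler('xyz',s['tcp_rot']); f=s['ft_force']
    print('tcp in face mm',(np.array([FX@d,FY@d,FN@d])*1000).round(1),'f face',np.array([FX@f,FY@f,FN@f]).round(1),'rot err deg',np.degrees((RF.inv()*c).as_rotvec()).round(2),'t',round(s['clock'],2))
E
python3 -m jog '-1 -.46 0 0 0 -.331;-1 -.46 0 0 0 -.331;-1 -.46 0 0 0 -.331;-1 -.46 0 0 0 -.331;-1 -.46 0 0 0 -.331' 0
python3 -m jog '-1 -.9 0 0 0 0;-1 -.9 0 0 0 0;-1 -.9 0 0 0 0;-1 -.9 0 0 0 0'
python3 -m jog '-1 -.9 0 0 0 0;-1 -.9 0 0 0 0;-1 -.9 0 0 0 0;-1 -.9 0 0 0 0'
python3 -c "
from h import *
row([.5838,.2352,.18],T_down(187))"
```

```text
clock: 1.22
tool_pos: [0.3284, 0.5165, 0.2161]
tcp_rot: [-3.142, 0.001, -3.02]
ft_force: [0.0, 0.4, 0.2]
opening: 0.0429
gripper_force: 0.0
clock: 1.55
tool_pos: [0.4427, 0.4361, 0.2159]
tcp_rot: [-3.139, 0.003, -3.03]
ft_force: [0.8, -0.4, 0.2]
opening: 0.0432
gripper_force: 0.0
clock: 1.88
tool_pos: [0.5526, 0.3582, 0.2157]
tcp_rot: [-3.138, 0.003, -3.03]
ft_force: [0.2, -1.2, -0.2]
opening: 0.0427
gripper_force: 0.0
pos [0.5526 0.3582 0.2157] row [-0.171 -1.256  0.362] [-0.002  0.002 -0.007] f [ 0.2 -1.2 -0.2] open 0.0427 0.0 t 1.8833
```

```bash
python3 -m jog '-.16 -1 0 0 0 -.005;-.16 -1 0 0 0 -.005;-.16 -1 0 0 0 -.005;-.16 -1 0 0 0 -.005;-.16 -1 0 0 0 -.005;-.16 -1 0 0 0 -.005'
python3 -c "
from h import *
row([.5838,.2352,.17],T_down(187))"
```

```text
clock: 2.38
tool_pos: [0.5738, 0.2689, 0.2158]
tcp_rot: [3.14, -0.0, -3.01]
ft_force: [-0.3, 0.8, -0.1]
opening: 0.0429
gripper_force: 0.0
pos [0.5738 0.2689 0.2158] row [-0.055 -0.348  0.458] [ 0.001 -0.     0.006] f [-0.3  0.8 -0.1] open 0.0429 0.0 t 2.3833
```

```bash
python3 -m jog '-.055 -.348 .458 0 0 .006;-.055 -.348 .458 0 0 .006;-.055 -.348 .458 0 0 .006;-.055 -.348 .458 0 0 .006;-.055 -.348 .458 0 0 .006'
python3 - <<'E'
from h import *
row([.5838,.2352,.095],T_down(187))
for n in('top','scene'):
    im,V=cloud(n); cv2.imwrite(f'pics/{n}1.png',cv2.resize(im[170:250,120:240] if n=='top' else im[200:320,330:470],None,fx=5,fy=5)[...,::-1])
    a=(abs(V[...,0]-.584)<.03)&(abs(V[...,1]-.235)<.02)&(abs(V[...,2]-.123)<.008)
    X=V[a]; print(n,len(X),cv2.minAreaRect((X[:,:2]*1000).astype(np.float32)) if len(X) else '')
E
```

```text
clock: 2.8
tool_pos: [0.5845, 0.2358, 0.1711]
tcp_rot: [3.14, 0.001, -3.018]
ft_force: [-0.1, 0.6, -0.1]
opening: 0.0424
gripper_force: 0.0
pos [0.5845 0.2358 0.1711] row [ 0.009 -0.007  0.761] [0.001 0.001 0.001] f [-0.1  0.6 -0.1] open 0.0424 0.0 t 2.8
top 123 ((578.0314331054688, 234.47711181640625), (25.125036239624023, 16.49479866027832), 8.554596900939941)
scene 193 ((584.5906372070312, 234.22142028808594), (36.3851203918457, 16.761592864990234), 5.90378475189209)
```

View pics/scene1.png

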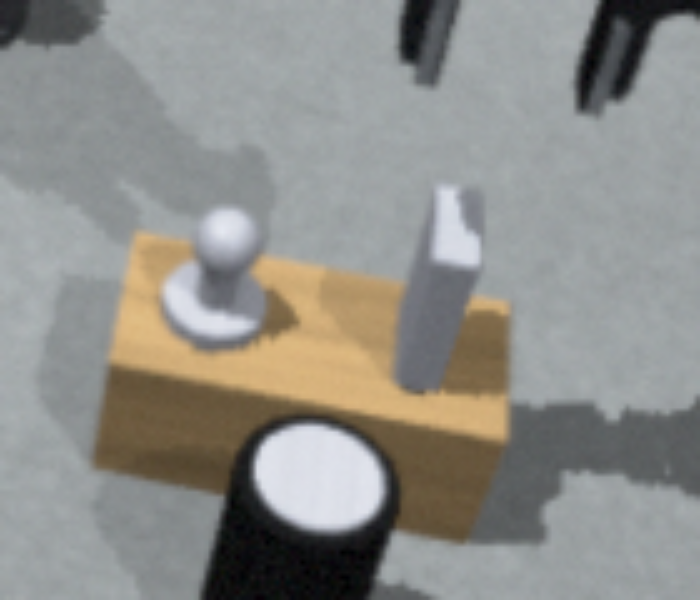

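In the scene crop the two fingers, at about (430,60) and (600,80), straddle the feeler's handle top at (458,220). I'll descend and grip.

```bash
python3 -m jog '0 0 .76 0 0 0;0 0 .76 0 0 0;0 0 .76 0 0 0;0 0 .76 0 0 0;0 0 .76 0 0 0'
python3 -m jog '0 0 0 0 0 0;0 0 0 0 0 0;0 0 0 0 0 0;0 0 0 0 0 0;0 0 0 0 0 0;0 0 0 0 0 0;0 0 0 0 0 0' -1 60
python3 -c "
from h import *
row([.5838,.2352,.165],T_down(187))"
```

```text
clock: 3.32
tool_pos: [0.5859, 0.2339, 0.0962]
tcp_rot: [3.14, 0.003, -3.02]
ft_force: [0.0, 0.3, 0.3]
opening: 0.0428
gripper_force: 0.0
clock: 3.9
tool_pos: [0.5862, 0.2338, 0.0966]
tcp_rot: [3.14, 0.004, -3.021]
ft_force: [-0.8, 0.9, 6.7]
opening: 0.0143
gripper_force: 61.3
pos [0.5862 0.2338 0.0966] row [ 0.02   0.018 -0.684] [ 0.001  0.003 -0.001] f [-0.8  0.9  6.7] open 0.0143 61.3 t 3.9
```

```bash
python3 -m jog '0 0 -.25 0 0 0;0 0 -.5 0 0 0;0 0 -.7 0 0 0;0 0 -.95 0 0 0;0 0 -.95 0 0 0;0 0 -.95 0 0 0'
python3 -m jog '-.1 -1 -.5 0 0 0;-.1 -1 -.5 0 0 0;-.1 -1 -.5 0 0 0;-.1 -1 -.5 0 0 0;-.1 -1 -.5 0 0 0'
python3 - <<'E'
from h import *
im,V=cloud('scene'); cv2.imwrite('pics/s2.png',cv2.resize(im[60:360,150:450],None,fx=2,fy=2)[...,::-1])
row(FC+.002*FX+.026*FY+.14*FN,RF)
E
```

```text
clock: 4.4
tool_pos: [0.5856, 0.233, 0.191]
tcp_rot: [3.14, 0.004, -3.021]
ft_force: [-0.3, -0.2, -1.9]
opening: 0.0145
gripper_force: 60.3
clock: 4.82
tool_pos: [0.6069, 0.132, 0.2387]
tcp_rot: [-3.141, -0.0, -3.025]
ft_force: [-0.5, 0.2, -0.7]
opening: 0.0145
gripper_force: 60.2
pos [0.6059 0.1343 0.2379] row [ 1.06  -2.987 -0.014] [-0.012 -0.279 -0.055] f [-0.   1.2 -1. ] open 0.0142 60.2 t 4.8667
```

View pics/s2.png

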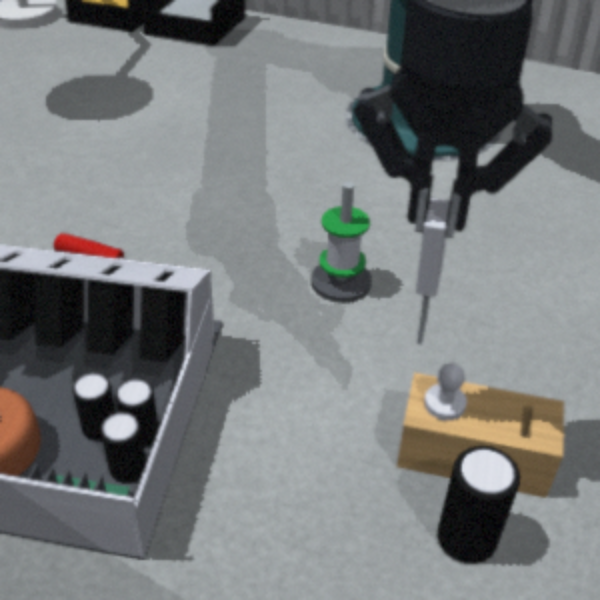

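The feeler is held cleanly: the blade is hanging at (422,320), the rack slot is empty, and the knob gauge hasn't moved. Next I'll move over slot 1 and lean.

```bash
python3 -m jog '.3 -1 -.1 0 0 0;.3 -1 -.1 0 0 0;.3 -1 -.1 0 0 0;.3 -1 -.1 0 0 0'
python3 -m jog '.6 -1 -.1 -.012 -.279 -.055;.6 -1 -.1 -.012 -.279 -.055;.6 -1 -.1 -.012 -.279 -.055;.6 -1 -.1 -.012 -.279 -.055;.6 -1 -.1 -.012 -.279 -.055;.6 -1 -.1 -.012 -.279 -.055'
python3 - <<'E'
from h import *
row(FC+.002*FX+.078*FY+.115*FN,RF)
E
```

```text
clock: 5.2
tool_pos: [0.5876, 0.0264, 0.2481]
tcp_rot: [-3.139, -0.002, -3.027]
ft_force: [0.7, -0.3, -1.0]
opening: 0.0143
gripper_force: 60.2
clock: 5.7
tool_pos: [0.5398, -0.0735, 0.2579]
tcp_rot: [3.14, 0.436, -2.934]
ft_force: [0.1, 0.7, 0.0]
opening: 0.0142
gripper_force: 60.2
pos [ 0.5398 -0.0735  0.2579] row [ 0.298 -0.466  0.314] [ 0.001 -0.     0.001] f [0.1 0.7 0. ] open 0.0142 60.2 t 5.7
```

```bash
python3 -m jog '.3 -.466 .314 0 0 0;.3 -.466 .314 0 0 0;.3 -.466 .314 0 0 0;.3 -.466 .314 0 0 0;.3 -.466 .314 0 0 0;.3 -.466 .314 0 0 0'
python3 - <<'E'
from h import *
row(FC+.002*FX+.078*FY+.115*FN,RF); face()
# scene cloud points in face frame: blade and slots
im,V=cloud('scene'); D=V-FC; F=np.stack([D@FX,D@FY,D@FN],-1)*1000
a=(F[...,2]>18)&(F[...,2]<75)&(abs(F[...,0])<30)&(abs(F[...,1]-78)<15)
for lo,hi in((26,36),(36,46),(50,60),(60,70)):
    X=F[a&(F[...,2]>lo)&(F[...,2]<hi)]; 
    if len(X): print(lo,hi,len(X),X.min(0).round(1),X.max(0).round(1),np.median(X,0).round(1))
X=F[a]; print('tip z',np.percentile(X[:,2],2) if len(X) else None)
b=(abs(F[...,2])<4)&(abs(F[...,0])<32)&(abs(F[...,1])<112); X=F[b]; print('face',len(X),X.min(0),X.max(0),'z med',np.median(X[:,2]))
# slots in scene by darkness on the face plane
g=cv2.cvtColor(im,cv2.COLOR_RGB2GRAY); print('dark')
p=env.camera_params('scene'); Tm=np.linalg.inv(p['camera_from_world']); o=Tm[:3,3]
f=210/np.tan(np.radians(p['vfov'])/2); K=np.array([[f,0,p['cx']],[0,f,p['cy']],[0,0,1.]])
v,u=np.mgrid[:420,:560]
n=cv2.undistortPoints(np.stack([u,v],-1).reshape(-1,1,2).astype(float),K,np.array([p['k1'],0,0,0.])).reshape(420,560,2)
r=np.stack([n[...,0],-n[...,1],-np.ones((420,560))],-1)@Tm[:3,:3].T
q=o+r*(((FC-o)@FN)/(r@FN))[...,None]-FC; Q=np.stack([q@FX,q@FY],-1)*1000
for y in(78,26,-26,-78):
    m=(abs(Q[...,0])<28)&(abs(Q[...,1]-y)<16)&(g<80); print(y,m.sum(),np.median(Q[m],0).round(1))
cv2.imwrite('pics/s3.png',cv2.resize(im[120:260,100:300],None,fx=4,fy=4)[...,::-1])
E
```

```text
clock: 6.2
tool_pos: [0.5387, -0.1211, 0.2184]
tcp_rot: [-3.141, 0.439, -2.929]
ft_force: [0.0, 0.6, -1.2]
opening: 0.0146
gripper_force: 60.2
pos [ 0.5387 -0.1211  0.2184] row [ 0.032 -0.002  0.003] [0.001 0.002 0.003] f [ 0.   0.6 -1.2] open 0.0146 60.2 t 6.2
tcp in face mm [  5.2  78.2 115.3] f face [-0.4  0.6 -1.1] rot err deg [-0.11 -0.16 -0.28] t 6.2
26 36 37 [-11.3  77.8  26.1] [18.3 82.7 35.9] [10.3 81.9 31. ]
36 46 39 [-10.8  77.2  36.1] [17.5 82.6 45.9] [10.7 81.7 41.1]
50 60 32 [-11.7  78.6  50.1] [17.5 82.  59.4] [ 8.6 81.3 55. ]
60 70 33 [-9.1 78.4 60.1] [18.9 81.7 69.4] [10.7 80.9 65.2]
tip z 23.256996792712094
face 1125 [ -31.99005782 -111.72867879   -3.95492593] [ 31.98081776 111.97199908   0.53370347] z med -0.8550460633771285
dark
78 16 [ 4.3 78. ]
26 15 [ 8.7 26.4]
-26 12 [  7.1 -24.8]
-78 9 [  4.5 -76.9]
```

View pics/s3.png

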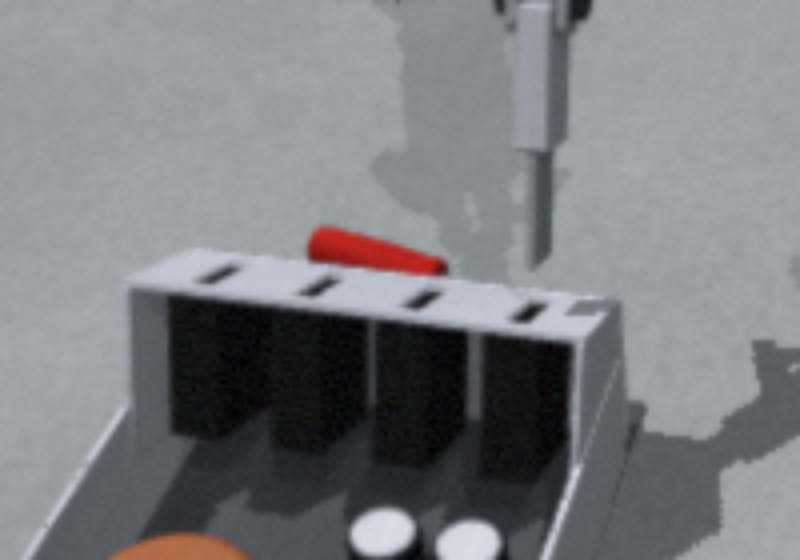

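The blade (tip at (540,265) in the crop) stands about 1.5 mm to +y of the mouth of slot 1 at (528,313). I'll correct that and insert to about 12 mm.

```bash
python3 -m jog '.02 -.015 0 0 0 0;.02 -.015 .1 0 0 0;.02 -.015 .2 0 0 0;.02 -.015 .27 0 0 0;.02 -.015 .35 0 0 0;.02 -.015 .35 0 0 0;.02 -.015 .35 0 0 0'
python3 -c "
from h import *
face()"
```

```text
clock: 6.83
tool_pos: [0.5502, -0.1219, 0.1843]
tcp_rot: [3.141, 0.437, -2.934]
ft_force: [0.4, 0.1, -0.7]
opening: 0.0144
gripper_force: 60.3
tcp in face mm [ 0.9 75.1 79.7] f face [ 0.   0.  -0.8] rot err deg [-0.06 -0.04 -0.06] t 6.83
```

```bash
python3 -m jog '-.01 .01 .03 0 0 0;-.01 .01 .06 0 0 0;-.01 .01 .09 0 0 0;-.01 .01 .12 0 0 0;-.01 .01 .15 0 0 0;-.01 .01 .17 0 0 0;-.01 .01 .17 0 0 0'
python3 -c "
from h import *
face()"
```

```text
clock: 7.42
tool_pos: [0.5582, -0.1192, 0.1698]
tcp_rot: [-3.142, 0.438, -2.933]
ft_force: [-0.1, 0.4, -1.5]
opening: 0.0143
gripper_force: 60.3
tcp in face mm [ 2.3 76.1 63.1] f face [-0.7  0.4 -1.4] rot err deg [-0.04 -0.09 -0.08] t 7.42
```

```bash
python3 -m jog '0 0 .03 0 0 0;0 0 .06 0 0 0;0 0 .09 0 0 0;0 0 .12 0 0 0;0 0 .12 0 0 0'
python3 -c "
from h import *
face()"
```

```text
clock: 7.83
tool_pos: [0.5631, -0.1181, 0.1588]
tcp_rot: [3.141, 0.438, -2.933]
ft_force: [-1.7, -0.4, -1.8]
opening: 0.0145
gripper_force: 60.3
tcp in face mm [ 2.2 76.2 50.9] f face [-2.4 -0.  -0.9] rot err deg [-0.05 -0.08 -0.09] t 7.83
```

At 41 mm deep there's no drag, so slot 1 is worn. On to slot 2.

```bash
python3 -m jog '0 0 -.3 0 0 0;0 0 -.55 0 0 0;0 -.1 -.6 0 0 0;0 -.515 -.6 0 0 0;0 -.515 -.6 0 0 0;0 -.515 -.6 0 0 0;0 -.515 -.6 0 0 0'
python3 -c "
from h import *
face()"
```

```text
clock: 8.42
tool_pos: [0.5487, -0.1742, 0.2131]
tcp_rot: [3.141, 0.438, -2.934]
ft_force: [-0.5, 0.8, -0.8]
opening: 0.0144
gripper_force: 60.3
tcp in face mm [  1.9  24.1 111. ] f face [-0.6  0.8 -0.6] rot err deg [-0.03 -0.07 -0.03] t 8.42
```

```bash
python3 -m jog '0 .003 .1 0 0 0;0 .003 .2 0 0 0;0 .003 .28 0 0 0;0 .003 .33 0 0 0;0 .003 .36 0 0 0;0 .003 .36 0 0 0'
python3 -c "
from h import *
face()"
python3 -m jog '0 0 .03 0 0 0;0 0 .06 0 0 0;0 0 .09 0 0 0;0 0 .12 0 0 0;0 0 .12 0 0 0'
python3 -c "
from h import *
face()"
```

```text
clock: 8.92
tool_pos: [0.5641, -0.1706, 0.1803]
tcp_rot: [-3.141, 0.438, -2.933]
ft_force: [0.7, -1.5, -1.4]
opening: 0.0144
gripper_force: 60.6
tcp in face mm [ 2.5 24.5 74.5] f face [-0.3 -1.6 -1.5] rot err deg [ 0.01 -0.1  -0.08] t 8.92
clock: 9.33
tool_pos: [0.5691, -0.1699, 0.1702]
tcp_rot: [-3.141, 0.439, -2.934]
ft_force: [0.8, -3.1, -0.2]
opening: 0.0142
gripper_force: 60.7
tcp in face mm [ 2.7 24.2 63.2] f face [ 0.  -3.2 -0.2] rot err deg [ 0.03 -0.14 -0.06] t 9.33
```

```bash
python3 -m jog '0 -.01 .03 0 0 0;0 -.01 .06 0 0 0;0 -.01 .09 0 0 0;0 -.01 .12 0 0 0;0 -.01 .12 0 0 0'
python3 -c "
from h import *
face()"
```

```text
clock: 9.75
tool_pos: [0.5741, -0.169, 0.1589]
tcp_rot: [3.142, 0.438, -2.933]
ft_force: [1.0, -1.6, 0.2]
opening: 0.0145
gripper_force: 60.7
tcp in face mm [ 2.6 24.  50.9] f face [ 0.7 -1.8 -0.1] rot err deg [-0.04 -0.11 -0.08] t 9.75
```

There's no axial drag here either, only a light wall rub, so slot 2 looks worn. On to slot 3.

```bash
python3 -m jog '0 0 -.3 0 0 0;0 0 -.55 0 0 0;0 -.1 -.6 0 0 0;0 -.52 -.6 0 0 0;0 -.52 -.6 0 0 0;0 -.52 -.6 0 0 0;0 -.52 -.6 0 0 0'
python3 - <<'E'
from h import *
face()
im,V=cloud('scene'); D=V-FC; F=np.stack([D@FX,D@FY,D@FN],-1)*1000
for lo,hi in((22,32),(32,42),(42,52),(52,60),(60,70)):
    X=F[(F[...,2]>lo)&(F[...,2]<hi)&(abs(F[...,0])<30)&(abs(F[...,1]+26)<15)]
    if len(X): print(lo,hi,len(X),np.percentile(X,5,axis=0).round(1),np.percentile(X,95,axis=0).round(1),np.median(X,0).round(1))
E
```

```text
clock: 10.33
tool_pos: [0.5592, -0.2246, 0.2122]
tcp_rot: [3.139, 0.436, -2.934]
ft_force: [-0.2, 0.2, -1.1]
opening: 0.0138
gripper_force: 60.8
tcp in face mm [  1.5 -27.3 110.2] f face [-0.6  0.2 -0.9] rot err deg [-0.16  0.   -0.06] t 10.33
22 32 42 [-15.2 -25.3  22.9] [ 13.3 -22.2  31.3] [  2.2 -23.2  27.3]
32 42 40 [-15.2 -25.1  32.9] [ 14.5 -22.6  41.1] [  2.9 -23.4  37.1]
42 52 46 [-15.5 -27.7  42.4] [ 13.3 -22.9  51.4] [  1.9 -23.8  46.7]
52 60 40 [-15.8 -27.7  52.3] [ 13.5 -23.3  59.7] [  1.9 -24.4  56.1]
60 70 47 [-17.8 -27.5  60.9] [ 14.1 -23.5  69.5] [  2.1 -24.5  65. ]
```

```bash
python3 -m jog '0 .018 .1 .015 0 0;0 .018 .2 .015 0 0;0 .018 .28 .015 0 0;0 .018 .33 .015 0 0;0 .018 .36 .015 0 0;0 .018 .36 .015 0 0'
python3 -c "
from h import *
face()"
python3 -m jog '0 0 .03 0 0 0;0 0 .06 0 0 0;0 0 .09 0 0 0;0 0 .12 0 0 0;0 0 .12 0 0 0'
python3 -c "
from h import *
face()"
```

```text
clock: 10.88
tool_pos: [0.574, -0.2195, 0.1797]
tcp_rot: [-3.12, 0.437, -2.933]
ft_force: [0.2, 0.3, -0.4]
opening: 0.0145
gripper_force: 60.9
tcp in face mm [  1.9 -25.4  74.2] f face [ 0.1  0.3 -0.5] rot err deg [ 1.2  -0.01 -0.1 ] t 10.88
clock: 11.3
tool_pos: [0.5794, -0.2196, 0.1697]
tcp_rot: [-3.118, 0.438, -2.933]
ft_force: [-1.0, -0.7, 0.2]
opening: 0.0141
gripper_force: 61.0
tcp in face mm [  2.4 -26.5  62.9] f face [-0.9 -0.5  0.7] rot err deg [ 1.3  -0.09 -0.08] t 11.3
```

```bash
python3 -m jog '0 0 .03 0 0 0;0 0 .06 0 0 0;0 0 .09 0 0 0;0 0 .12 0 0 0;0 0 .12 0 0 0'
python3 -c "
from h import *
face()"
```

```text
clock: 11.72
tool_pos: [0.5844, -0.2187, 0.1588]
tcp_rot: [-3.118, 0.438, -2.933]
ft_force: [0.6, 0.5, -0.8]
opening: 0.0142
gripper_force: 61.0
tcp in face mm [  2.4 -26.7  50.8] f face [ 0.3  0.4 -1. ] rot err deg [ 1.29 -0.09 -0.08] t 11.72
```

Slots 1–3 can't all be free. The side force in slot 2 may have come from the sprung pads with the drag relaxed at rest, so I'll read the force during motion. Here first.

```bash
for i in 1; do python3 -m jog '0 0 .025 0 0 0;0 0 .05 0 0 0;0 0 .075 0 0 0'|grep ft_; python3 -c "
from h import *
face()"; python3 -m jog '0 0 -.025 0 0 0;0 0 -.05 0 0 0;0 0 -.075 0 0 0;0 0 -.1 0 0 0'|grep ft_; python3 -c "
from h import *
face()"; done
```

```text
ft_force: [-0.1, 0.5, -1.4]
tcp in face mm [  2.9 -27.3  43.8] f face [-0.6  0.5 -1.2] rot err deg [ 1.34 -0.14 -0.08] t 11.97
ft_force: [-1.1, 0.8, -1.4]
tcp in face mm [  2.9 -27.2  54.5] f face [-1.4  1.  -0.8] rot err deg [ 1.35 -0.15 -0.08] t 12.3
```

Slot 3 has no drag in either direction. Back to slot 2.

```bash
python3 -m jog '0 0 -.3 0 0 0;0 0 -.5 0 0 0;0 .1 -.56 0 0 0;0 .52 -.56 0 0 0;0 .52 -.56 0 0 0;0 .52 -.56 0 0 0;0 .52 -.56 0 0 0'
python3 -c "
from h import *
face()"
python3 -m jog '0 0 .1 0 0 0;0 0 .2 0 0 0;0 0 .28 0 0 0;0 0 .35 0 0 0;0 0 .41 0 0 0;0 0 .45 0 0 0;0 0 .48 0 0 0;0 0 .51 0 0 0;0 0 .54 0 0 0'
python3 -c "
from h import *
face()"
python3 -m jog '0 0 .025 0 0 0;0 0 .05 0 0 0;0 0 .075 0 0 0'|grep ft_
python3 -c "
from h import *
face()"
python3 -m jog '0 0 -.025 0 0 0;0 0 -.05 0 0 0;0 0 -.075 0 0 0'|grep ft_
python3 -c "
from h import *
face()"
```

```text
clock: 12.88
tool_pos: [0.5499, -0.1717, 0.212]
tcp_rot: [-3.117, 0.44, -2.932]
ft_force: [-0.1, -0.8, -0.9]
opening: 0.014
gripper_force: 61.0
tcp in face mm [  3.   26.4 109.2] f face [-0.6 -0.8 -0.7] rot err deg [ 1.35 -0.19 -0.13] t 12.88
clock: 13.63
tool_pos: [0.5727, -0.1688, 0.1627]
tcp_rot: [-3.117, 0.439, -2.934]
ft_force: [-2.5, -1.0, 4.9]
opening: 0.0141
gripper_force: 61.7
tcp in face mm [ 3.  24.5 54.8] f face [-0.4 -0.5  5.6] rot err deg [ 1.38 -0.17 -0.06] t 13.63
ft_force: [-2.3, -1.4, 4.5]
tcp in face mm [ 3.  24.6 47.3] f face [-0.4 -0.9  5.1] rot err deg [ 1.37 -0.16 -0.07] t 13.88
ft_force: [2.9, -0.7, -6.8]
tcp in face mm [ 2.  25.4 54.3] f face [-0.5 -1.3 -7.3] rot err deg [ 1.3  -0.05 -0.09] t 14.13
```

Slot 2 drags in motion, at about +6 N going in and −7 N coming out. That makes it the sound guide, so I'll push home.

```bash
python3 -m jog '0 0 .03 0 0 0;0 0 .06 0 0 0;0 0 .09 0 0 0;0 0 .12 0 0 0;0 0 .14 0 0 0;0 0 .155 0 0 0;0 0 .165 0 0 0;0 0 .165 0 0 0'
python3 -c "
from h import *
face()"
```

```text
clock: 14.8
tool_pos: [0.5795, -0.1672, 0.1473]
tcp_rot: [-3.118, 0.439, -2.933]
ft_force: [-0.0, 0.1, 1.1]
opening: 0.0143
gripper_force: 61.3
tcp in face mm [ 2.8 24.7 38. ] f face [0.4 0.1 1. ] rot err deg [ 1.33 -0.13 -0.08] t 14.8
```

```bash
python3 -m jog '0 0 .01 0 0 0;0 0 .02 0 0 0;0 0 .03 0 0 0'
python3 -c "
from h import *
face()"
```

```text
clock: 15.05
tool_pos: [0.5803, -0.1675, 0.1463]
tcp_rot: [-3.118, 0.44, -2.933]
ft_force: [-19.6, -0.0, 29.6]
opening: 0.0145
gripper_force: 65.8
tcp in face mm [ 3.1 24.3 36.7] f face [-4.9  4.  35. ] rot err deg [ 1.31 -0.19 -0.07] t 15.05
```

The shoulder is on the face: 35 N at a TCP height of 36.7 mm, as predicted. I'll relax, open and back off.

```bash
python3 -m jog '0 0 -.018 0 0 0;0 0 -.018 0 0 0'|grep ft_
python3 -m jog '0 0 0 0 0 0;0 0 0 0 0 0;0 0 0 0 0 0;0 0 0 0 0 0;0 0 0 0 0 0' 0
python3 -m jog '0 0 -.2 0 0 0;0 0 -.5 0 0 0;0 0 -.8 0 0 0;0 0 -1 0 0 0;0 0 -1 0 0 0;0 0 -1 0 0 0'
python3 - <<'E'
from h import *
im,V=cloud('scene'); D=V-FC; F=np.stack([D@FX,D@FY,D@FN],-1)*1000
X=F[(F[...,2]>4)&(F[...,2]<80)&(abs(F[...,0])<30)&(abs(F[...,1]-26)<20)]
print(len(X),np.percentile(X,2,axis=0).round(1),np.percentile(X,98,axis=0).round(1))
cv2.imwrite('pics/s9.png',cv2.resize(im[60:360,100:450],None,fx=2,fy=2)[...,::-1])
E
```

```text
ft_force: [-0.9, 0.2, 3.7]
clock: 15.63
tool_pos: [0.5797, -0.167, 0.1461]
tcp_rot: [-3.118, 0.438, -2.933]
ft_force: [-0.0, -0.3, 0.3]
opening: 0.0426
gripper_force: 0.0
clock: 16.13
tool_pos: [0.5382, -0.1738, 0.2382]
tcp_rot: [-3.116, 0.441, -2.933]
ft_force: [0.6, 0.3, -0.4]
opening: 0.0428
gripper_force: 0.0
452 [-15.3  17.8   5.2] [19.4 32.4 64.7]
```

View pics/s9.png

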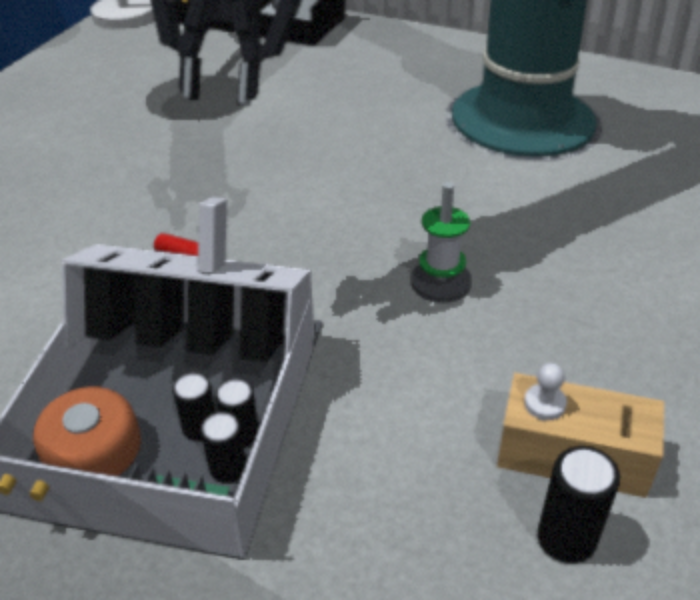

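The feeler stands home in slot 2 at (211,235), with the handle top 65 mm above the face. The gripper is clear at (215,80) and the bystanders haven't moved.

```bash
python3 -c "
from cell import env
print(env.hand_in())"
```

```text
the job is handed in; nothing more can be done
None
```

The feeler is pushed fully home and released in slot 2, the only tested slot that dragged (about 6–7 N; slots 1 and 3 ran free, slot 4 was not tried); I handed the job in at about 16 s, and the call returned no verdict.

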